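# Lock the bottle cradle with its pin

### The arm

A 6-joint arm with a two-finger parallel gripper is mounted at the origin on a cart in front of the work surface, level with it; the furniture and walls round the work are solid. World frame = base frame: x ahead of the robot, y to its left, z up, the work surface at z = 0. Lengths are in mm, angles in rad, forces in N, time in s.
With the tool pointing down it reaches from about 275 to 725 mm from the base axis. Payload 15.9 kg.
Tool frame: the origin (TCP) lies on the centre line of the jaws, within the pads' length; the fingertips stand 11 mm ahead of it and the grasp point (between the pads) lies 8 mm behind it (bot.tcp_to_tips is the distance from the TCP to the fingertips, in mm); z points along the fingers, y is the line along which they close (so a half turn about z gives the same grasp; the last joint's range is limited). The gripper opens to 85 mm and grips with 20 to 120 N. Pads are 22 mm wide; open, the fingers measure 114 mm over their backs; the gripper's body (76 mm by 85 mm) begins 54 mm behind the grasp point. The pads swing forward as they close: fully open they stand 13 mm farther back than shut.
Start: joints at [0, 0.213, -0.034, 1.323, 0, 1.571], TCP at [499.985, -0, 214.706] pointing down, gripper open.
Joint ranges: [-2.98, 2.98], [-0.74, 1.72], [-1.14, 1.35], [-2.1, 2.04], [-1.57, 1.44], [-3.14, 3.14]. Speed limits (rad/s): [1.89, 1.89, 2.39, 2.57, 3.14, 3.14].

### API

Orientations are given as [roll, pitch, yaw] about the fixed x, y, z axes, in that order (R = Rz(yaw) Ry(pitch) Rx(roll)).
In Python, from cell import bot gives the robot as it stands.
- The arm moves only by the tool arm_command, never from a script. Its argument "rows" is a list that holds one entry, the list of rows, each a list of 7 numbers: the shift along the tool's x, y, z in mm, then the turn, a rotation vector about the tool's x, y, z in rad, then the opening in per cent of the stroke, from 0 (shut) to 100 (fully open). In form: [[[x, y, z, ax, ay, az, jaw], ...]]. A call has 1 to 12 rows; each row is the pose to reach, as a shift and turn from the pose commanded when the call began, along the tool's axes at that moment; what a row does not reach only later rows make up. A row lasts 1/12 s, in which the tool goes at most 41.7 mm and 7.16 degrees, less where a joint would pass 70% of its speed; a pose out of reach is approached as far as the arm can. A call with a gripper value outside its range is refused whole. The fingers move at their own pace and stop on an object; "grip_force" is the grip in N (left out, the last holds). Time passes only in rows, so rows that repeat a pose let the fingers close. It gives the time, the measured TCP pose, the force, the opening and the grip force at its end, in the units of the state.
- bot.sense(): the state, without advancing time (a new reading comes with each control period).
- bot.camera(name): name is "scene" or "side" or "wrist"; returns (picture, depth): 384x512x3 uint8, red, green, blue; 384x512 float32, mm along the optical axis (not along the pixel's ray), 0 where there is no reading.
- bot.camera_info(name): a dict with "fx", "fy", "cx", "cy" (pixels), "world_to_cam" (4x4, takes a point from world to camera coordinates); the wrist camera has in their place "hand_eye" (4x4, takes a point from camera to tool coordinates, whose origin is the TCP and whose axes are the flange's). Camera axes: x right, y down, z forward; pixel columns grow to the right and rows downward; lengths in mm; the calibration is good to about 2 mm. A picture is of the moment at which its call begins: read the wrist's pose just before it. camera_info takes no time and is no camera call.
- bot.finish_job(): hands the job in; it is judged then, once.
The state is a dict: "clock": time; "joint_positions": joint angles; "joint_velocities": joint speeds; "joint_torque": joint torques, N m; "tcp_pos": TCP position; "tool_rot": TCP orientation; "contact_force": force on the tool from outside, world axes, zero at the start; "torque": the same for the moment, N m; "finger_gap": finger opening in mm; "gripper_force": force on a finger pad.
Only numpy, scipy, OpenCV 4.12 (cv2) and the standard library are available. Lean on these libraries where they do the work, as an engineer would, in place of code of your own. Each camera call takes 0.05 s, during which the arm holds its last target. There are 200 camera calls.

### The job

Lock the wine bottle in its display cradle: pick up the red-handled locking pin, put its tip through the window in the aluminium cover plate, feel gently along the lock bar hidden behind the plate until the tip drops into the bar's hole, and push the pin fully home so that its collar meets the plate. Press only lightly while you feel for the hole. Let go of the pin, upright in the lock, and leave the other things on the worktop where they stand.

Things in the scene. Friction and masses are not known exactly. Their poses are not given: they have to be found in the camera images.
- pin: Loose locking pin, about 0.16 kg, upright on its steel foot (36 x 38 x 10 mm, from x -25 to +11 mm). Origin on its underside below the handle's middle; z up, x the way the rod points. Red handle 20 mm (x) by 18 mm (y), 10 to 75 mm above the origin, centred over it. The round steel rod, 10 mm thick, sticks out at 30 mm height; round its root a collar 24 mm wide, 22 mm high, front face at x = 14 mm.
- pin_grip (a point): Where to pinch the handle, across y: 58 mm above the pin's origin; axes as the pin's.
- pin_tip (a point): Middle of the rod's end, 56 mm ahead (+x) of and 30 mm above the pin's origin, 42 mm ahead of the collar's front face; axes as the pin's. The last 5 mm taper to a blunt nose 6 mm across. Released in the lock, the pin sags by about 0.1 rad and stays.
- cradle: Bottle cradle, fixed: wooden plinth 135 x 250 x 20 mm, lying green bottle (hoops over it 110 mm high) and before it an aluminium lock housing 128 mm wide, 51 mm deep, from 20 to 93 mm high. Origin on the worktop below the cradle, 55 mm behind the cover plate's front; z up, x from the plate into the lock (the way the pin goes in), y left.
- window (a point): Centre of the window in the housing's 5 mm cover plate, on the plate's front face, 55 mm above the worktop; axes as the cradle's. The window is 52 mm wide (y) and 13.5 mm high. With the collar on the plate the pin's tip is 42 mm behind this point. The pin must never press on plate or bar with more than 25 N.
- bar_face (a point): Point on the plane of the lock bar's flat front, straight behind the window's centre (x +21 mm from it, 16 mm behind the plate). The rigid bar covers the whole window and stays put. Its one through hole, 12.5 mm wide, 13.5 mm high, 18 mm deep, with 1.5 mm chamfers, is at this height but anywhere from 17 mm left to 17 mm right of this point, new each time, not seen from outside.
- jigger: Steel double jigger, 47 x 47 x 94 mm, standing by itself left of the cradle (another is on the tray), loose bystander; origin under its middle.
- shot_glass: Shot glass, 48 x 48 x 61 mm, standing by itself near the right front, loose bystander; origin under its middle.
- matchbox: Matchbox, 36 x 56 x 16 mm, loose bystander; origin under its middle.
- coaster: Cork coaster, 94 mm across, 9 mm thick, loose bystander; origin under its middle.

How it is judged (in metres and radians):
On the way, in this order (a step that is already met when the one before it is completed fails the run):
1. the pin is lifted off the worktop (height (world z) of pin above 0.02 m), for 0.1 s.
2. the tip is through the window, behind the cover plate (x of pin_tip in the frame of window above 0.008 m and z of pin_tip in the frame of window between -0.007 and 0.007 m and y of pin_tip in the frame of window between -0.026 and 0.026 m), for 0.05 s.
3. the tip has dropped into the bar's hole (x of pin_tip in the frame of window above 0.029 m and z of pin_tip in the frame of window between -0.007 and 0.007 m), for 0.05 s.
At the end, for the whole second after the job is handed in: Pin in the bar's hole: tip over 36 mm behind the plate's front (collar within 6 mm of it), within 7 mm of the window's height and 26 mm of its middle, handle within 0.2 rad of upright, released, at rest; jigger, shot glass, matchbox, coaster within 20 mm of their starts (x of pin_tip in the frame of window above 0.036 m and z of pin_tip in the frame of window between -0.007 and 0.007 m and y of pin_tip in the frame of window between -0.026 and 0.026 m and angle between pin's own z axis and vertical below 0.2 rad and contact force between pin and the fingers below 0.1 N and linear speed of pin below 0.02 m/s and distance of each of jigger, shot_glass, matchbox, coaster from where it was at the start of the episode below 0.02 m); the robot touches nothing.
It fails at once if the pin presses on the cradle or its lock bar with more than 25 N (contact force between pin and cradle above 25 N).
It fails at once if a bystander is moved by more than 20 mm (distance of any of jigger, shot_glass, matchbox, coaster from where it was at the start of the episode above 0.02 m).
It also fails if it takes over 69 s, if anything falls off the work surface, if the arm or the gripper's body presses on something with over 40 N, if the wrist force passes 120 N, or if a joint passes its speed limit or range.

## Working session

There is one attempt and no reset: what is moved stays moved. The work goes in short steps, Python scripts to look and compute and a tool call to move; the robot and the scene stay as the last step left them, time stands still between calls to the robot, and variables do not carry over. Pictures are saved under pics/ and viewed, at most 10 in all, crops included, and the job is handed in when it is done.

Besides the shell and the picture viewer there is one more tool, called after "Request:" in YAML: its name, and indented under it one key for each argument. arm_command: Moves the arm, as the interface text tells. Its arguments: {"type":"object","properties":{"rows":{"type":"array","items":{"type":"array","items":{"type":"array","items":{"type":"number"}}}},"grip_force":{"type":"number"}},"required":["rows"]}

```bash
mkdir -p pics; ls
cat > h.py <<'E'
import numpy as np,cv2
from cell import bot
from scipy.spatial.transform import Rotation as R
def save(n,f):
    im,d=bot.camera(n); cv2.imwrite('pics/'+f+'.png',im[:,:,::-1]); np.save('pics/'+f+'.npy',d); return im,d
def T_tool(s):
    T=np.eye(4);T[:3,:3]=R.from_euler('xyz',s['tool_rot']).as_matrix();T[:3,3]=s['tcp_pos'];return T
def cloud(n,d,T=None):
    i=bot.camera_info(n); v,u=np.mgrid[:d.shape[0],:d.shape[1]]
    p=np.stack([(u-i['cx'])/i['fx']*d,(v-i['cy'])/i['fy']*d,d,np.ones_like(d)],-1)
    M=np.linalg.inv(np.array(i['world_to_cam'])) if n!='wrist' else T@np.array(i['hand_eye'])
    return (p@M.T)[...,:3]
E
python3 - <<'E'
from h import *
print(bot.sense())
a,d=save('scene','s0');b,e=save('side','i0')
cv2.imwrite('pics/both.png',cv2.resize(np.hstack([a,b])[:,:,::-1],(800,300)))
for n,im,dd in(('scene',a,d),('side',b,e)):
    P=cloud(n,dd);hsv=cv2.cvtColor(im,cv2.COLOR_RGB2HSV)
    m=((hsv[...,0]<8)|(hsv[...,0]>172))&(hsv[...,1]>150)&(hsv[...,2]>70)&(dd>0)
    k,l,st,c=cv2.connectedComponentsWithStats(m.astype('uint8'))
    for j in range(1,k):
        if st[j,4]>40:
            q=P[l==j];print(n,st[j],q.mean(0).round(),np.percentile(q,[3,97],axis=0).round())
E
```

```text
pics
{'clock': 0.0, 'joint_positions': array([-7.86462871e-06,  2.13361829e-01, -3.50326868e-02,  1.32348760e+00,
        5.98256320e-06,  1.57076667e+00]), 'joint_velocities': array([ 0.00115751,  0.00079893,  0.00060051,  0.00233942,  0.00064835,
       -0.00079984]), 'joint_torque': array([-1.43474466e-03, -6.86183596e+01,  4.87125492e+01,  1.75234705e-02,
       -1.83502889e-04, -7.31988712e-05]), 'tcp_pos': array([ 4.99658902e+02, -1.94222425e-03,  2.14223811e+02]), 'tool_rot': array([-3.14050687e+00, -6.01476501e-06,  1.57081812e+00]), 'contact_force': array([-0.54857626,  0.1078916 ,  0.24558072]), 'torque': array([-0.03248242, -0.02941029,  0.01382279]), 'gripper_force': 0.0, 'finger_gap': 85.41672451002916}
scene [104  99  11   9  51] [734. 751.  17.] [[718. 714.   7.]
 [750. 775.  39.]]
scene [134 105  11   7  51] [772. 617.  13.] [[756. 589.   4.]
 [786. 641.  20.]]
scene [281 175  10  10  57] [ 603. -180.   75.] [[ 595. -193.   67.]
 [ 613. -166.   80.]]
side [266 118  32  26 399] [ 761. -700.  229.] [[ 719. -759.  164.]
 [ 815. -618.  274.]]
side [270 153  10   9  56] [ 781. -634.   79.] [[ 767. -655.   63.]
 [ 794. -610.  100.]]
side [275 162   9   8  45] [ 759. -657.   33.] [[ 748. -679.   18.]
 [ 772. -639.   51.]]
side [241 226   6  20 104] [418. 167.  45.] [[412. 161.  16.]
 [426. 172.  74.]]
```

View pics/s0.png

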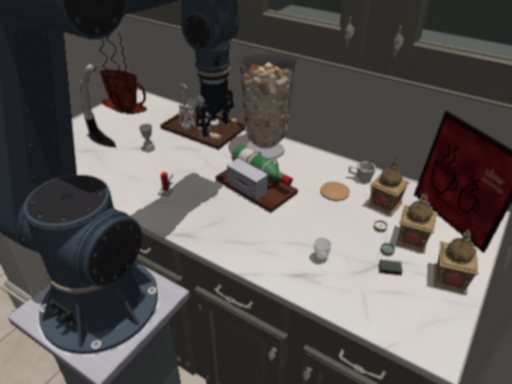

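View pics/i0.png

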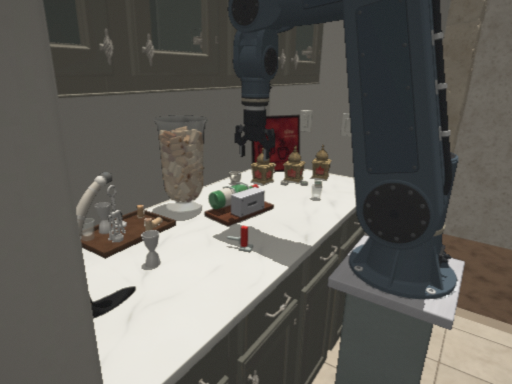

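The scene view shows the pin's red handle at (165,181), the cradle with its grey housing at (247,178), a free jigger at (147,137) and the shot glass at (321,250). In the side view the pin is at (243,236), with its rod pointing left. I'll look closer with the wrist camera.

Run:
```python
from h import *
s=bot.sense();im,d=save('wrist','w0');P=cloud('wrist',d,T_tool(s))
print(np.array(bot.camera_info('wrist')['hand_eye']).round(3))
for v,u in[(192,256),(50,60),(50,450),(330,60),(330,450)]:print(v,u,P[v,u].round())
d=np.load('pics/s0.npy');P=cloud('scene',d)
for v,u in[(161,230),(175,262),(193,262),(186,230),(178,217),(203,258),(187,296)]:print(v,u,P[v,u].round())
```

```text
[[-0.00000e+00 -9.59000e-01 -2.82000e-01  7.06370e+01]
 [ 1.00000e+00 -0.00000e+00  1.00000e-03 -2.82000e-01]
 [-1.00000e-03 -2.82000e-01  9.59000e-01 -1.59153e+02]
 [ 0.00000e+00  0.00000e+00  0.00000e+00  1.00000e+00]]
192 256 [500. -38.  -0.]
50 60 [293. 118.  -0.]
50 450 [704. 118.   0.]
330 60 [443.   6. 293.]
330 450 [556.   6. 293.]
161 230 [683.  89.  -4.]
175 262 [ 563. -119.   91.]
193 262 [ 554. -126.   30.]
186 230 [547.  -8.  12.]
178 217 [559.  54.  12.]
203 258 [ 528. -128.    8.]
187 296 [ 676. -182.   -3.]
```

View pics/w0.png

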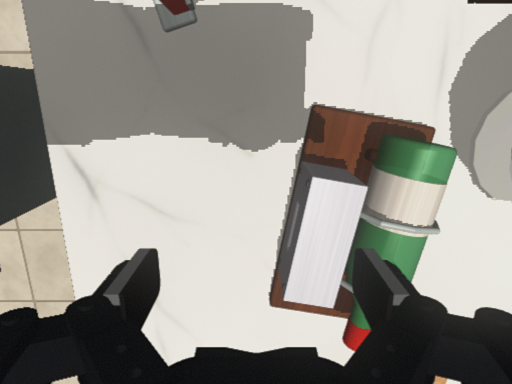

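The wrist view shows the housing top at about (290–365, 165–305), the bottle to its right, and the pin's foot at the top edge (175,12). I'll measure the housing top and move towards the pin.

Request:
arm_command:
  rows:
    - [[35,-15,0,0,0,0,100],[70,-35,0,0,0,0,100],[110,-60,0,0,0,0,100],[110,-60,0,0,0,0,100],[110,-60,0,0,0,0,100]]

```text
clock: 0.57
tcp_pos: [438.8, 111.7, 214.8]
tool_rot: [-3.142, -0.0, 1.574]
contact_force: [0.4, -1.1, -0.1]
finger_gap: 85.4
gripper_force: 0.0
```

```bash
cat >> h.py <<'E'
def rect(q):
    c,wh,a=cv2.minAreaRect(q[:,:2].astype('float32')); b=cv2.boxPoints((c,wh,a)); return np.round(c,1),np.round(wh,1),round(a,1),b.round(1).tolist()
E
python3 - <<'E'
from h import *
T0=T_tool({'tcp_pos':[499.66,0,214.22],'tool_rot':[-3.1405,0,1.5708]})
P=cloud('wrist',np.load('pics/w0.npy'),T0)
m=(abs(P[...,2]-93)<4)&(P[...,0]<620)
v,u=np.mgrid[:384,:512];m&=(u>270)&(u<372)&(v>150)&(v<315)
print('top',P[m][:,2].mean(),rect(P[m]))
s=bot.sense();im,d=save('wrist','w1');P=cloud('wrist',d,T_tool(s));print(s['tcp_pos'],s['tool_rot'])
hsv=cv2.cvtColor(im,cv2.COLOR_RGB2HSV)
r=((hsv[...,0]<8)|(hsv[...,0]>172))&(hsv[...,1]>150)&(d>0)&(P[...,1]>100)&(P[...,0]<500)
print('red z',np.percentile(P[r][:,2],[2,50,98]));q=P[r&(abs(P[...,2]-75)<3)];print('handle top',len(q),rect(q),q.mean(0))
f=(abs(P[...,2]-10)<2.5)&(np.hypot(P[...,0]-418,P[...,1]-167)<50);print('foot',f.sum(),rect(P[f]))
f=(P[...,2]>26)&(P[...,2]<37)&~r&(np.hypot(P[...,0]-418,P[...,1]-167)<75);print('rod',f.sum(),rect(P[f]))
m=(abs(P[...,2]-93)<4)&(P[...,0]<620)&(P[...,0]>500)&(abs(P[...,1]+40)<90);print('top',rect(P[m]))
E
```

```text
top 92.85634264472446 (array([571.8, -65.4]), array([128.3,  71.2]), 79.7, [[525.2999877929688, -122.19999694824219], [595.2999877929688, -134.89999389648438], [618.4000244140625, -8.699999809265137], [548.2999877929688, 4.099999904632568]])
[438.81667107 111.73621814 214.81818925] [-3.14151419e+00 -1.92506607e-04  1.57423780e+00]
red z [66.68983927 74.67643925 76.34334998]
handle top 382 (array([424.4, 160. ]), array([18.4, 16.9]), 18.4, [[413.0, 165.10000610351562], [418.3999938964844, 149.10000610351562], [435.79998779296875, 154.89999389648438], [430.5, 170.89999389648438]]) [424.43216594 159.98032337  74.71724043]
foot 585 (array([416.7, 157.3]), array([35.1, 37.5]), 16.2, [[394.6000061035156, 170.39999389648438], [405.1000061035156, 134.3000030517578], [438.8999938964844, 144.1999969482422], [428.3999938964844, 180.1999969482422]])
rod 420 (array([448.2, 170. ]), array([58. , 21.3]), 24.7, [[417.3999938964844, 167.60000610351562], [426.29998779296875, 148.1999969482422], [479.0, 172.5], [470.1000061035156, 191.8000030517578]])
top (array([566.1, -30.6]), array([133.7,  43.3]), 42.4, [[502.20001220703125, -59.599998474121094], [531.2999877929688, -91.5999984741211], [630.0999755859375, -1.5], [601.0, 30.5]])
```

View pics/w1.png

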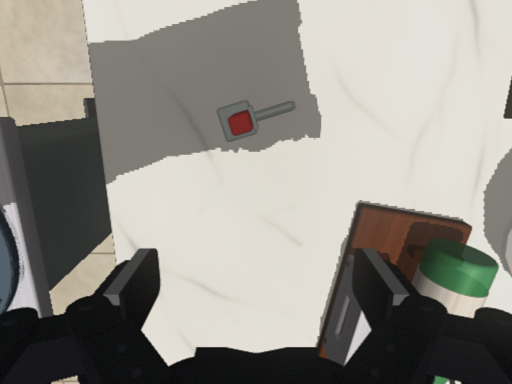

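Run:
```python
from h import *
s=bot.sense();print(s['joint_positions'].round(3),s['tcp_pos'],s['tool_rot'])
i=bot.camera_info('wrist');print(i['fx'],i['cx'],i['cy'])
T=T_tool(s);d=np.load('pics/w1.npy');P=cloud('wrist',d,T)
f=(P[...,2]>27)&(P[...,2]<38)&(P[...,0]>441)&(P[...,0]<495)&(abs(P[...,1]-177)<25)
q=P[f];print('rod',rect(q),q[:,2].max()); print(np.polyfit(q[:,0],q[:,1],1))
# front edge of housing from w0
P=cloud('wrist',np.load('pics/w0.npy'),T_tool({'tcp_pos':[499.66,0,214.22],'tool_rot':[-3.1405,0,1.5708]}))
pts=[]
for v in range(185,300,3):
    u=np.arange(275,372);ok=abs(P[v,u,2]-93)<2.5;x=u[ok]
    pts.append((*P[v,x[0],:2],*P[v,x[-1],:2]))
pts=np.array(pts)
print('front',np.polyfit(pts[:,1],pts[:,0],1),'back',np.polyfit(pts[:,3],pts[:,2],1))
im=cv2.imread('pics/w0.png')[150:310,260:380];cv2.imwrite('pics/c0.png',cv2.resize(im,None,fx=4,fy=3.7,interpolation=2))
m=abs(P[...,2]-93)<2;v,u=np.nonzero(m);k=(u>270)&(u<372)&(v>150)&(v<315)
yy=P[m][k];print('y ends along yaxis',np.percentile(yy@np.array([.179,.984,0]),[0.5,99.5]))
```

```text
[ 0.247  0.117 -0.15   1.304 -0.     1.815] [439.63999209 110.63114271 214.75676409] [3.14147460e+00 1.42919651e-04 1.57300837e+00]
327.7088501766479 255.809826717813 193.3520087156305
rod (array([459.3, 168.8]), array([39.4, 10. ]), 17.0, [[439.0, 167.8000030517578], [441.8999938964844, 158.1999969482422], [479.6000061035156, 169.6999969482422], [476.70001220703125, 179.3000030517578]]) 36.8108075676634
[ 0.29624981 32.91974815]
front [1.80235910e-01 5.47981801e+02] back [1.71010497e-01 5.99766076e+02]
y ends along yaxis [-25.00803978 101.59088263]
```

View pics/c0.png

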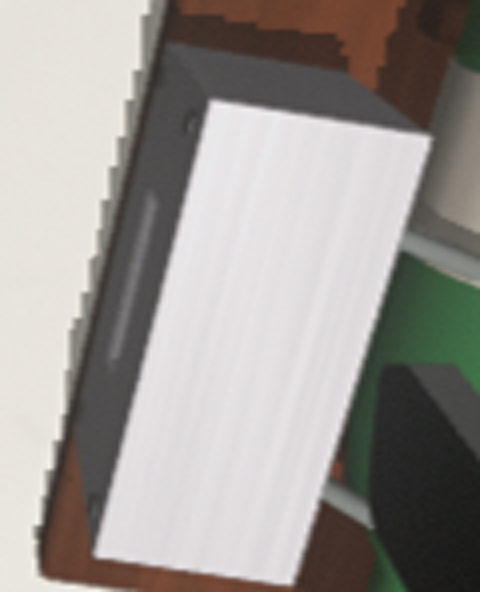

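Request:
arm_command:
  rows:
    - [[10,-5,0,0,0,-0.12,100],[20,-10,0,0,0,-0.24,100],[35,-15,0,0,0,-0.36,100],[49,-15.5,0,0,0,-0.48,100],[49,-15.5,0,0,0,-0.6,100],[49,-15.5,0,0,0,-0.72,100],[49,-15.5,0,0,0,-0.84,100],[49,-15.5,0,0,0,-0.96,100],[49,-15.5,0,0,0,-1.08,100],[49,-15.5,0,0,0,-1.2,100],[49,-15.5,0,0,0,-1.32,100],[49,-15.5,0,0,0,-1.44,100]]

```text
clock: 1.62
tcp_pos: [425.2, 157.9, 214.5]
tool_rot: [-3.141, -0.0, 3.015]
contact_force: [0.7, -0.0, 0.3]
finger_gap: 85.2
gripper_force: 0.0
```

Request:
arm_command:
  rows:
    - [[0,0,25,0,0,-0.12,90],[0,0,50,0,0,-0.24,80],[0,0,70,0,0,-0.36,70],[0,0,80,0,0,-0.42,60],[0,0,80,0,0,-0.42,60],[0,0,80,0,0,-0.42,60]]

```text
clock: 2.12
tcp_pos: [424.8, 158.1, 134.6]
tool_rot: [-3.141, -0.001, -2.856]
contact_force: [0.7, 0.2, 0.3]
finger_gap: 51.3
gripper_force: 0.0
```

Run:
```python
from h import *
s=bot.sense();im,d=save('wrist','w2');T=T_tool(s);P=cloud('wrist',d,T);print(s['tcp_pos'],s['tool_rot'],s['joint_positions'].round(2),s['contact_force'])
hsv=cv2.cvtColor(im,cv2.COLOR_RGB2HSV)
r=((hsv[...,0]<8)|(hsv[...,0]>172))&(hsv[...,1]>150)&(d>0)
q=P[r&(P[...,2]>72)];q2=P[r&(P[...,2]<72)];print('handle top',len(q),rect(q),'rest',len(q2),q2.mean(0) if len(q2) else 0)
near=np.hypot(P[...,0]-424,P[...,1]-159)<70
f=(abs(P[...,2]-10)<2)&near;print('foot',f.sum(),rect(P[f]))
f=(P[...,2]>29)&(P[...,2]<39)&near&~r&(P[...,0]>443);q=P[f];print('rod',f.sum(),rect(q),np.polyfit(q[:,0],q[:,1],1))
```

```text
[424.80817393 158.13331641 134.62585011] [-3.14137832e+00 -9.08715640e-04 -2.85604775e+00] [ 0.36  0.15 -0.32  1.11 -0.    0.07] [0.72766549 0.22376128 0.3339074 ]
handle top 541 (array([423.4, 159.7]), array([17.7, 15.7]), 17.3, [[412.6000061035156, 164.5], [417.29998779296875, 149.5], [434.1000061035156, 154.8000030517578], [429.5, 169.8000030517578]]) rest 5 [5.91093971e+02 4.96776345e-02 2.02916659e+01]
foot 1119 (array([417.2, 157. ]), array([35.5, 37.1]), 17.7, [[394.6000061035156, 169.3000030517578], [405.8999938964844, 134.0], [439.70001220703125, 144.8000030517578], [428.3999938964844, 180.10000610351562]])
rod 355 (array([462. , 170.8]), array([31.9,  8.7]), 16.4, [[445.5, 170.5], [447.8999938964844, 162.10000610351562], [478.6000061035156, 171.1999969482422], [476.1000061035156, 179.5]]) [ 0.27112839 45.54603329]
```

View pics/w2.png

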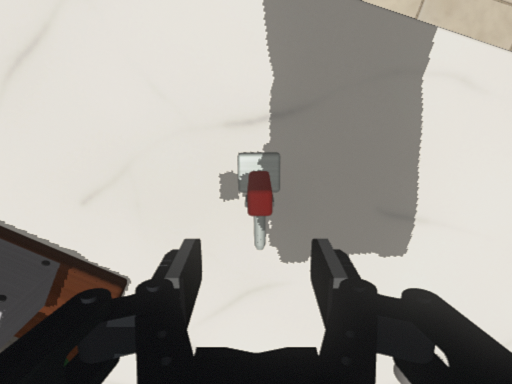

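Request:
arm_command:
  rows:
    - [[2,1.5,30,0,0,-0.01,60],[3,1.5,60,0,0,-0.01,60],[3,1.5,83,0,0,-0.01,60],[3,1.5,83,0,0,-0.01,50],[3,1.5,83,0,0,-0.01,10],[3,1.5,83,0,0,-0.01,0],[3,1.5,83,0,0,-0.01,0],[3,1.5,83,0,0,-0.01,0],[3,1.5,83,0,0,-0.01,0],[3,1.5,83,0,0,-0.01,0]]
  grip_force: 60

```text
clock: 3.0
tcp_pos: [422.7, 160.1, 53.8]
tool_rot: [3.141, 0.003, -2.843]
contact_force: [-0.9, -0.6, 8.7]
finger_gap: 15.8
gripper_force: 59.3
```

Request:
arm_command:
  rows:
    - [[0,0,-15,0,0,0,0],[0,0,-40,0,0,0,0],[0,0,-60,0,0,0,0],[0,0,-60,0,0,0,0],[0,0,-60,0,0,0,0]]

```text
clock: 3.42
tcp_pos: [422.5, 160.0, 113.5]
tool_rot: [3.141, 0.004, -2.843]
contact_force: [-0.4, 0.3, -2.2]
finger_gap: 15.0
gripper_force: 59.0
```

```bash
cat >> h.py <<'E'
def pin(s,d,im,tz):
    # points in tool frame
    T=T_tool(s);P=cloud('wrist',d,T);Q=(P-T[:3,3])@T[:3,:3]
    return P,Q
E
python3 - <<'E'
from h import *
s=bot.sense();im,d=save('wrist','w3');P,Q=pin(s,d,im,0);print(s['tcp_pos'],s['tool_rot'],s['contact_force'],s['torque'],s['finger_gap'])
hsv=cv2.cvtColor(im,cv2.COLOR_RGB2HSV)
r=((hsv[...,0]<8)|(hsv[...,0]>172))&(hsv[...,1]>150)&(d>0)
q=Q[r&(abs(Q[...,1])<15)];print('red tool',len(q),np.percentile(q,[2,50,98],axis=0).round(1))
f=(abs(Q[...,1])<9)&(Q[...,0]<-16)&(Q[...,0]>-75)&(Q[...,2]>5)&(Q[...,2]<40);q=Q[f];print('rod',len(q),q.min(0),q.max(0),np.polyfit(q[:,0],q[:,1],1))
for a in range(-60,-15,6):
    t=q[(q[:,0]>=a)&(q[:,0]<a+6)]
    if len(t):print(a,len(t),t[:,1].mean().round(1),np.percentile(t[:,2],[5,50]).round(1))
f=(abs(Q[...,1])<22)&(Q[...,0]>-30)&(Q[...,0]<50)&(Q[...,2]>36)&(Q[...,2]<48);print('foot',f.sum(),rect(Q[f]),np.median(Q[f][:,2]))
E
```

```text
[422.50561338 160.01725973 113.52525961] [ 3.14140266  0.0036701  -2.84278109] [-0.37722685  0.27922209 -2.18604623] [-0.00607001  0.00147483  0.00043485] 14.952447269196917
red tool 1733 [[ -9.   -8.1 -22.2]
 [  4.3   0.4 -20.5]
 [  9.    6.5  19.9]]
rod 446 [-57.69076038  -6.03801928  17.43112057] [-34.2779346    3.57636833  23.73311566] [ 3.89835572e-04 -1.19011977e+00]
-60 25 -1.2 [19.5 20.5]
-54 120 -1.2 [18.4 19.8]
-48 130 -1.3 [18.3 19.7]
-42 140 -1.2 [18.5 19.6]
-36 31 -0.8 [18.6 19.4]
foot 2242 (array([ 6.3, -1.2]), array([38. , 35.9]), 89.4, [[-11.899999618530273, -20.0], [24.0, -20.399999618530273], [24.399999618530273, 17.600000381469727], [-11.5, 18.0]]) 43.97395223452794
```

View pics/w3.png

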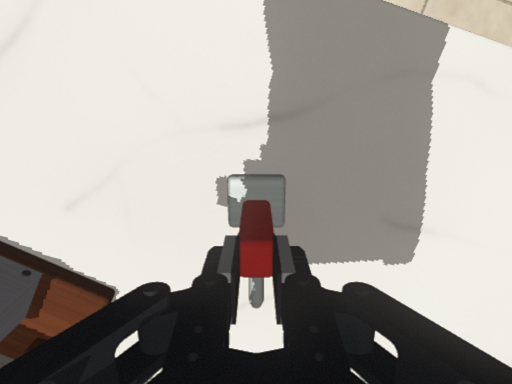

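The pin is held straight and centred: the rod tip is at about (257,303), and in the tool frame the tip is near x=-57, z=+24. Next I carry it to in front of the window.

Request:
arm_command:
  rows:
    - [[3,-20,0,0,0,0.05,0],[7,-50,0,0,0,0.12,0],[11,-85,5,0,0,0.2,0],[14,-120,10,0,0,0.28,0],[18,-155,15,0,0,0.36,0],[22,-190,20,0,0,0.43,0],[23,-208,25,0,0,0.473,0],[23,-208,25,0,0,0.473,0],[23,-208,25,0,0,0.473,0],[23,-208,25,0,0,0.473,0]]

```text
clock: 4.3
tcp_pos: [460.1, -45.6, 86.3]
tool_rot: [3.141, -0.001, 2.968]
contact_force: [-0.2, 0.4, -1.7]
finger_gap: 15.6
gripper_force: 59.1
```

Run:
```python
from h import *
s=bot.sense();im,d=save('wrist','w4');P,Q=pin(s,d,im,0);print(s['tcp_pos'],s['tool_rot'],s['contact_force'])
m=(abs(P[...,2]-93)<2.5)&(P[...,0]>510)&(P[...,0]<620)&(P[...,1]<40)&(P[...,1]>-150)
pts=[]
for u in range(512):
    v=np.nonzero(m[:,u])[0]
    if len(v)>3: pts.append((u,v[0],v[-1],*Q[v[0],u],*Q[v[-1],u]))
pts=np.array(pts);print(len(pts));print(pts[::12].round(1))
a,b=save('side','i1')
c=np.hstack([im,a]);cv2.imwrite('pics/b1.png',cv2.resize(c[:,:,::-1],(800,300)))
```

```text
[460.056723   -45.56722144  86.33417334] [ 3.14144760e+00 -9.90091162e-04  2.96837180e+00] [-0.16096409  0.40625933 -1.68016625]
0
[]
```

View pics/b1.png

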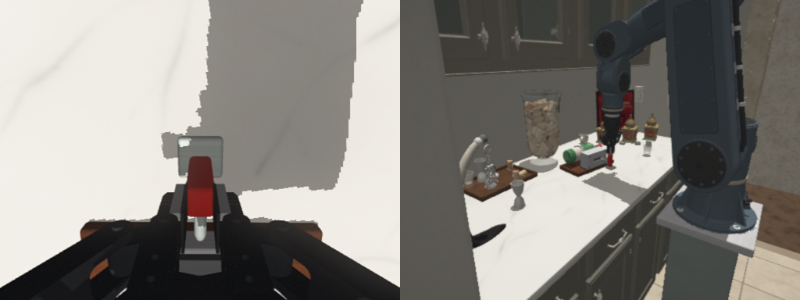

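Request:
arm_command:
  rows:
    - [[0,0,4,0,0,0,0],[0,0,7.4,0,0,0,0],[-8,0,7.4,0,0,0,0],[-16,0,7.4,0,0,0,0],[-19,0,7.4,0,0,0,0],[-21,0,7.4,0,0,0,0],[-23,0,7.4,0,0,0,0],[-24,0,7.4,0,0,0,0],[-24,0,7.4,0,0,0,0],[-24,0,7.4,0,0,0,0]]

```text
clock: 5.23
tcp_pos: [484.0, -50.1, 79.3]
tool_rot: [-3.142, -0.0, 2.968]
contact_force: [0.1, 1.2, -1.7]
finger_gap: 15.7
gripper_force: 59.1
```

Request:
arm_command:
  rows:
    - [[-2,0,0.3,0,0,0,0],[-4,0,0.3,0,0,0,0],[-6,0,0.3,0,0,0,0],[-8,0,0.3,0,0,0,0],[-10,0,0.3,0,0,0,0],[-12,0,0.3,0,0,0,0],[-12,0,0.3,0,0,0,0],[-12,0,0.3,0,0,0,0]]

```text
clock: 5.9
tcp_pos: [496.0, -52.2, 78.9]
tool_rot: [-3.142, -0.0, 2.968]
contact_force: [-0.4, -0.3, -1.5]
finger_gap: 15.7
gripper_force: 59.1
```

Request:
arm_command:
  rows:
    - [[0,-3,0,0,0,0,0],[0,-6,0,0,0,0,0],[0,-9,0,0,0,0,0],[0,-12,0,0,0,0,0],[0,-14,0,0,0,0,0],[0,-15,0,0,0,0,0],[0,-16,0,0,0,0,0],[0,-16,0,0,0,0,0]]

```text
clock: 6.57
tcp_pos: [493.2, -68.1, 79.0]
tool_rot: [-3.142, 0.0, 2.968]
contact_force: [-0.8, 0.3, -2.5]
finger_gap: 15.4
gripper_force: 59.1
```

Request:
arm_command:
  rows:
    - [[-1,0,0,0,0,0,0],[-2,0,0,0,0,0,0],[-3,0,0,0,0,0,0],[-4,0,0,0,0,0,0],[-4.5,0,0,0,0,0,0],[-5,0,0,0,0,0,0],[-5,0,0,0,0,0,0],[-5,0,0,0,0,0,0]]

```text
clock: 7.23
tcp_pos: [498.1, -68.8, 79.0]
tool_rot: [3.142, -0.0, 2.968]
contact_force: [-1.1, 0.3, -0.9]
finger_gap: 15.1
gripper_force: 59.1
```

Request:
arm_command:
  rows:
    - [[-0.5,0,0,0,0,0,0],[-1,0,0,0,0,0,0],[-1.5,0,0,0,0,0,0],[-2,0,0,0,0,0,0],[-2,0,0,0,0,0,0],[-2,0,0,0,0,0,0]]

```text
clock: 7.73
tcp_pos: [500.1, -69.2, 79.0]
tool_rot: [-3.142, -0.0, 2.968]
contact_force: [0.4, -0.8, -1.9]
finger_gap: 15.1
gripper_force: 59.1
```

Request:
arm_command:
  rows:
    - [[-0.5,0,0,0,0,0,0],[-1,0,0,0,0,0,0],[-1.5,0,0,0,0,0,0],[-1.5,0,0,0,0,0,0],[-1.5,0,0,0,0,0,0]]

```text
clock: 8.15
tcp_pos: [501.6, -69.4, 79.0]
tool_rot: [-3.142, -0.0, 2.968]
contact_force: [0.0, 0.1, -2.0]
finger_gap: 15.1
gripper_force: 59.1
```

Request:
arm_command:
  rows:
    - [[-0.5,0,0,0,0,0,0],[-1,0,0,0,0,0,0],[-1.5,0,0,0,0,0,0],[-1.5,0,0,0,0,0,0],[-1.5,0,0,0,0,0,0]]

```text
clock: 8.57
tcp_pos: [503.0, -69.6, 79.0]
tool_rot: [3.142, -0.0, 2.968]
contact_force: [0.8, 0.9, -1.5]
finger_gap: 15.4
gripper_force: 59.1
```

Request:
arm_command:
  rows:
    - [[-0.5,0,0,0,0,0,0],[-1,0,0,0,0,0,0],[-1.5,0,0,0,0,0,0],[-1.5,0,0,0,0,0,0],[-1.5,0,0,0,0,0,0]]

```text
clock: 8.98
tcp_pos: [504.6, -69.9, 79.0]
tool_rot: [3.141, 0.0, 2.968]
contact_force: [-0.7, 0.8, -2.7]
finger_gap: 15.5
gripper_force: 59.0
```

Request:
arm_command:
  rows:
    - [[-0.5,0,0,0,0,0,0],[-1,0,0,0,0,0,0],[-1.5,0,0,0,0,0,0],[-2,0,0,0,0,0,0],[-2,0,0,0,0,0,0],[-2,0,0,0,0,0,0]]

```text
clock: 9.48
tcp_pos: [506.6, -70.3, 79.0]
tool_rot: [3.142, 0.0, 2.968]
contact_force: [0.6, 1.4, -2.5]
finger_gap: 15.5
gripper_force: 59.0
```

Request:
arm_command:
  rows:
    - [[0,0.7,0,0,0,0,0],[0,1.4,0,0,0,0,0],[0,2,0,0,0,0,0],[0,2.5,0,0,0,0,0],[0,2.5,0,0,0,0,0],[0,2.5,0,0,0,0,0]]

```text
clock: 9.98
tcp_pos: [507.0, -67.8, 79.0]
tool_rot: [-3.141, 0.0, 2.968]
contact_force: [-0.0, 0.4, -2.1]
finger_gap: 15.3
gripper_force: 59.1
```

Request:
arm_command:
  rows:
    - [[0,0.7,0,0,0,0,0],[0,1.4,0,0,0,0,0],[0,2,0,0,0,0,0],[0,2,0,0,0,0,0],[0,2,0,0,0,0,0]]

```text
clock: 10.4
tcp_pos: [507.2, -66.0, 79.0]
tool_rot: [-3.141, -0.0, 2.968]
contact_force: [-0.7, -1.8, -1.7]
finger_gap: 15.0
gripper_force: 59.2
```

Request:
arm_command:
  rows:
    - [[0,0.5,0,0,0,0,0],[0,1,0,0,0,0,0],[0,1,0,0,0,0,0],[0,1,0,0,0,0,0]]

```text
clock: 10.73
tcp_pos: [507.4, -65.0, 79.0]
tool_rot: [-3.141, -0.0, 2.968]
contact_force: [-1.4, -4.6, -0.8]
finger_gap: 15.4
gripper_force: 59.3
```

Run:
```python
from h import *
s=bot.sense();print(s['tcp_pos'],s['contact_force'],s['torque'])
im,d=save('wrist','w5')
a,b=save('scene','s1')
c=cv2.resize(a[120:230,190:310],(512,470))[:384]
cv2.imwrite('pics/b2.png',cv2.resize(np.hstack([im,c])[:,:,::-1],(800,300)))
```

```text
[507.39567708 -65.04379351  78.99778812] [-1.36038488 -4.57789509 -0.77355174] [-1.17726247  0.38844185 -0.24262777]
```

View pics/b2.png

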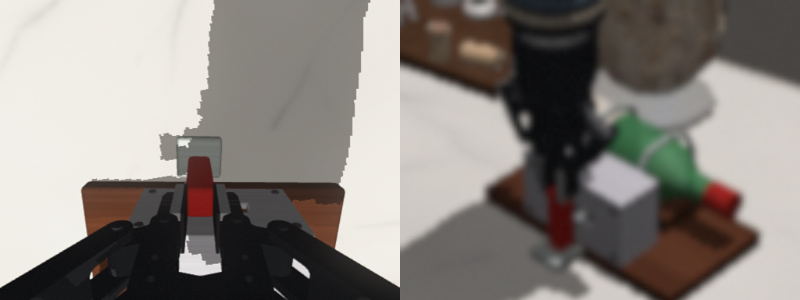

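The left image shows the pin in front of the plate with the rod inside. The lateral push is blocked after a few mm, so the tip is in the hole. I'll recentre and push in slowly.

Request:
arm_command:
  rows:
    - [[0,-1,0,0,0,0,0],[0,-2.2,0,0,0,0,0],[0,-2.2,0,0,0,0,0],[-0.7,-2.2,0,0,0,0,0],[-1.4,-2.2,0,0,0,0,0],[-2.1,-2.2,0,0,0,0,0],[-2.8,-2.2,0,0,0,0,0],[-3.5,-2.2,0,0,0,0,0],[-3.5,-2.2,0,0,0,0,0],[-3.5,-2.2,0,0,0,0,0]]

```text
clock: 11.67
tcp_pos: [510.6, -67.6, 79.0]
tool_rot: [3.142, 0.0, 2.968]
contact_force: [0.7, -0.6, -2.1]
finger_gap: 15.2
gripper_force: 59.1
```

Request:
arm_command:
  rows:
    - [[-0.8,0,0,0,0,0,0],[-1.6,0,0,0,0,0,0],[-2.4,0,0,0,0,0,0],[-3.2,0,0,0,0,0,0],[-4,0,0,0,0,0,0],[-4,0,0,0,0,0,0],[-4,0,0,0,0,0,0]]

```text
clock: 12.25
tcp_pos: [514.5, -68.3, 79.0]
tool_rot: [3.142, -0.0, 2.968]
contact_force: [-0.3, -0.1, -1.9]
finger_gap: 15.5
gripper_force: 59.1
```

Free so far; I'll keep going until the collar touches.

Request:
arm_command:
  rows:
    - [[-0.7,0,0,0,0,0,0],[-1.4,0,0,0,0,0,0],[-2.1,0,0,0,0,0,0],[-2.8,0,0,0,0,0,0],[-3.5,0,0,0,0,0,0],[-3.5,0,0,0,0,0,0],[-3.5,0,0,0,0,0,0]]

```text
clock: 12.83
tcp_pos: [517.9, -69.0, 79.0]
tool_rot: [3.142, -0.0, 2.968]
contact_force: [-0.5, -0.8, -2.2]
finger_gap: 15.6
gripper_force: 59.1
```

Request:
arm_command:
  rows:
    - [[-0.5,0,0,0,0,0,0],[-1,0,0,0,0,0,0],[-1.5,0,0,0,0,0,0],[-2,0,0,0,0,0,0],[-2,0,0,0,0,0,0],[-2,0,0,0,0,0,0]]

```text
clock: 13.33
tcp_pos: [519.8, -69.3, 79.0]
tool_rot: [-3.142, -0.0, 2.968]
contact_force: [-0.5, -0.6, -1.6]
finger_gap: 15.5
gripper_force: 59.2
```

Request:
arm_command:
  rows:
    - [[-0.5,0,0,0,0,0,0],[-1,0,0,0,0,0,0],[-1.5,0,0,0,0,0,0],[-2,0,0,0,0,0,0],[-2,0,0,0,0,0,0],[-2,0,0,0,0,0,0]]

```text
clock: 13.83
tcp_pos: [520.9, -69.4, 78.8]
tool_rot: [3.142, -0.002, 2.968]
contact_force: [-8.5, 0.3, 4.4]
finger_gap: 15.5
gripper_force: 59.8
```

The collar has met the plate (8.5 N). I'll relieve the pressure and let go.

Request:
arm_command:
  rows:
    - [[0.6,0,0,0,0,0,0],[0.6,0,0,0,0,0,0],[0.6,0,0,0,0,0,15],[0.6,0,0,0,0,0,20],[0.6,0,0,0,0,0,25],[0.6,0,0,0,0,0,30],[0.6,0,0,0,0,0,40],[0.6,0,0,0,0,0,45],[0.6,0,0,0,0,0,45],[0.6,0,0,0,0,0,45],[0.6,0,0,0,0,0,45]]

```text
clock: 14.75
tcp_pos: [521.3, -69.5, 79.0]
tool_rot: [3.142, 0.0, 2.968]
contact_force: [0.8, -0.5, -0.3]
finger_gap: 38.5
gripper_force: 0.0
```

Run:
```python
from h import *
s=bot.sense();print(s['tcp_pos'],s['contact_force'],s['finger_gap'])
im,d=save('wrist','w6');P,Q=pin(s,d,im,0)
hsv=cv2.cvtColor(im,cv2.COLOR_RGB2HSV)
r=((hsv[...,0]<8)|(hsv[...,0]>172))&(hsv[...,1]>150)&(d>0)&(abs(Q[...,1])<18)
print(np.percentile(Q[r],[2,50,98],axis=0).round(1))
```

```text
[521.34017201 -69.50985216  79.03611103] [ 0.80717914 -0.46705343 -0.29552108] 38.50242588731479
[[ -1.5  -9.1 -18.1]
 [ 10.5  -0.6 -16. ]
 [ 16.1   7.   26.9]]
```

Request:
arm_command:
  rows:
    - [[3,0,-10,0,0,0,45],[3,0,-25,0,0,0,45],[3,0,-45,0,0,0,45],[5,0,-70,0,0,0,45],[20,0,-100,0,0,0,45],[40,0,-120,0,0,0,45],[40,0,-120,0,0,0,45],[40,0,-120,0,0,0,45]]

```text
clock: 15.47
tcp_pos: [482.0, -62.6, 200.9]
tool_rot: [3.141, 0.003, 2.968]
contact_force: [0.3, 0.0, -0.8]
finger_gap: 38.2
gripper_force: 0.0
```

Run:
```python
from h import *
s=bot.sense();im,d=save('wrist','w7');T=T_tool(s);P=cloud('wrist',d,T);print(s['tcp_pos'],s['contact_force'])
W=np.array([538,-58.9,55]);c,sn=np.cos(-.175),np.sin(-.175);Rw=np.array([[c,-sn,0],[sn,c,0],[0,0,1]])
L=(P-W)@Rw
hsv=cv2.cvtColor(im,cv2.COLOR_RGB2HSV)
r=((hsv[...,0]<8)|(hsv[...,0]>172))&(hsv[...,1]>150)&(d>0)&(abs(L[...,1])<40)&(L[...,0]<20)
print('handle in window frame',np.percentile(L[r],[2,50,98],axis=0).round(1))
q=L[r];t=q[q[:,2]>q[:,2].max()-4];print('top',np.percentile(t,[2,98],axis=0).round(1))
f=(L[...,2]<-5)&(L[...,2]>-48)&(abs(L[...,1]+12)<25)&(L[...,0]<-10)&(L[...,0]>-60)&~r
print('foot',f.sum(),np.percentile(L[f],[2,98],axis=0).round(1))
m=(abs(P[...,2]-93)<2.5)&(abs(L[...,1])<75)&(L[...,0]<12);q=L[m];
e=[(y,q[abs(q[:,1]-y)<3][:,0].min().round(1)) for y in range(-55,60,10) if (abs(q[:,1]-y)<3).any()];print('front edge',e,q[:,1].min(),q[:,1].max())
v,u=np.nonzero(r);v0,u0=int(v.mean()),int(u.mean())
cv2.imwrite('pics/c7.png',im[:,:,::-1])
```

```text
[482.04887234 -62.57989438 200.85824526] [ 0.30546413  0.04603803 -0.80713289]
handle in window frame [[-30.3 -22.1  37.7]
 [-21.8 -14.3  40.5]
 [-12.2  -6.4  42.5]]
top [[-29.8 -22.1  39.1]
 [-12.2  -6.4  42.5]]
foot 835 [[-37.7 -33.2 -32.8]
 [-11.4   3.8  -9.6]]
front edge [(-45, np.float64(-1.1)), (-35, np.float64(-1.3)), (-25, np.float64(-30.0)), (-15, np.float64(-31.0)), (-5, np.float64(-29.9)), (5, np.float64(-0.7)), (15, np.float64(-0.9)), (45, np.float64(-0.5)), (55, np.float64(-0.6))] -51.030551715093864 63.58982766144962
```

View pics/c7.png

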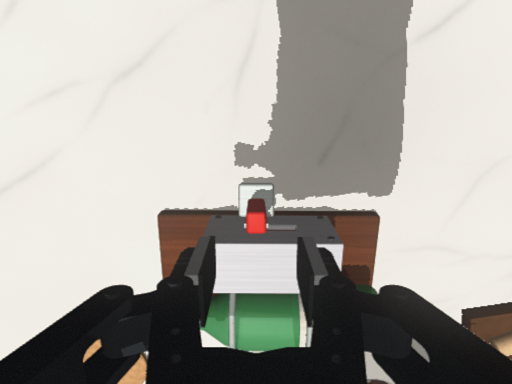

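The view shows the pin in the lock: handle at (257,215), standing against the plate, gripper clear. A quick check of the lean before I hand it in.

Run:
```python
from h import *
s=bot.sense();T=T_tool(s);d=np.load('pics/w7.npy');P=cloud('wrist',d,T)
im=cv2.imread('pics/w7.png')[:,:,::-1];hsv=cv2.cvtColor(np.ascontiguousarray(im),cv2.COLOR_RGB2HSV)
W=np.array([537.2,-58.9,55]);c,sn=np.cos(-.175),np.sin(-.175);L=(P-W)@np.array([[c,-sn,0],[sn,c,0],[0,0,1]])
r=((hsv[...,0]<8)|(hsv[...,0]>172))&(hsv[...,1]>130)&(abs(L[...,1]+14)<15)&(L[...,0]<0)&(L[...,2]>30)
r=cv2.erode(r.astype('uint8'),np.ones((3,3)))>0
f=(L[...,2]<-15)&(L[...,2]>-34)&(abs(L[...,1]+14)<17)&(L[...,0]<-20)&(L[...,0]>-42)
f=cv2.erode(f.astype('uint8'),np.ones((3,3)))>0
for n,m in(('top',r),('foot',f)):
    q=L[m];A=np.c_[q[:,:2],np.ones(len(q))];k=np.linalg.lstsq(A,q[:,2],rcond=None)[0];print(n,len(q),k[:2].round(3),q.mean(0).round(1),q.min(0).round(1),q.max(0).round(1))
```

```text
top 356 [ 0.15  -0.002] [-21.6 -14.3  39.2] [-30.5 -21.9  34.3] [-12.5  -7.2  41.7]
foot 449 [0.159 0.002] [-29.5 -14.4 -27. ] [-37.3 -29.9 -30.5] [-21.4   1.8 -20.3]
```

```bash
python3 -c "
from cell import bot
print(bot.finish_job())"
```

```text
the job is handed in; nothing more can be done
None
```

The pin is in the bar's hole with its collar pushed to the plate (8.5 N at most in the readings), released, and the job is handed in; from the last picture I estimate its tip about 39–40 mm behind the plate and a lean of 0.10–0.15 rad (limit 0.2), and no verdict was returned.

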